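# Shut the UV steriliser's lid gently and start it

## Task

The instruments are loaded in the UV steriliser. Swing its open lid forward past upright and lower it gently until it is fully shut: there are glass lamps in it, so do not let it drop. Only when it is shut, press the start button right down and let it come back up; leave the jar, the pump bottle and the bin where they stand.

Things in the scene. Friction and masses are not known exactly. Their poses are not given: they have to be found in the camera images.
- steriliser: UV instrument steriliser, fixed: steel box 140 mm deep (its x), 290 wide (its y), rim 97 high, open on top, a black control pod over its y -145 to -85 mm (top 99 high). Origin: centre of the underside; -x points out of its front, to the robot at yaw 0 (yaw within 0.3 rad). The lid covers y -84 to +144. Two stop brackets behind it reach x +110 mm, 126 high.
- lid (a joint): Lid angle, rad: 0 shut (level on the rim), 1.57 upright, 1.88 rear stop; starts open, past upright, leaning back. Steel shell 142 mm long from hinge to front, 228 wide, 20 deep, hollow below with lamp tubes; 0.36 to 0.54 kg. Hinge friction (0.12 N m) holds it still within about 15 degrees of upright; farther forward it falls shut unless held up.
- lid_hinge (a point): Middle of the hinge line, atop the rear wall: 70 mm behind (+x), 30 mm left (+y) and 97 mm above the steriliser's origin; fixed to the box. The hinge line runs along the steriliser's y. With the lid shut, its underside is level with this point and its top 20 mm higher.
- lip_end (a point): Middle of the outer edge of the lid's grip lip, half-way through its thickness. The lip is a black plate 8 mm thick, 120 wide, sticking out 35 mm past the shell front, flush with the lid's top; edge 177 mm from the hinge, mid-thickness 16 mm above the lid's underside plane. Shut, it overhangs the front wall by 37 mm, under face 109 mm up, nothing beneath: it can be held from below till shut.
- start_top (a point): Centre of the top of the start button: a round aluminium cap 26 mm across in a grey collar on top of the control pod, 38 mm in front (-x) of and 115 mm to the right (-y) of the steriliser's origin. Pressed straight down.
- start (a joint): Travel of the start button, m: 0 up, 0.006 fully down; a spring (5 N at full travel) brings it back up. Pressed means beyond 0.004.
- jar: Closed amber glass jar, 60 mm across, 85 high, loose, 195 to 250 mm to the left of the steriliser's origin. Origin: centre of its underside. Leave alone.
- pump: Clear pump bottle, 62 mm across, 174 high, loose, 250 to 300 mm to the right of the steriliser's origin. Origin: centre of its underside. Leave alone.
- bin: Clear open bin 90 x 170 x 55 mm high with small cartons, loose, 300 to 360 mm to the right of the steriliser's origin and a little in front. Origin: centre of its underside. Leave alone.

How it is judged (in metres and radians):
On the way, in this order (a step that is already met when the one before it is completed fails the run):
1. the lid is fully shut and at rest (value of joint lid below 0.03 rad and velocity of joint lid above -0.1 rad/s), for 0.2 s.
2. the start button is pressed down with the lid shut (value of joint start above 0.004 m and value of joint lid below 0.03 rad), for 0.05 s.
At the end, for the whole second after the job is handed in: The lid is fully shut (within 0.03 rad, about 5 mm at the lip), the start button has been pressed after that and is back up (within 1.5 mm), and the jar, pump bottle and bin stand within 40 mm of where they were (value of joint lid below 0.03 rad and value of joint start below 0.0015 m and distance of each of jar, pump, bin from where it was at the start of the episode below 0.04 m); the robot touches nothing.
It fails at once if the lid drops shut: faster than 2 rad/s (0.35 m/s at the lip) in its last 20 degrees (value of joint lid below 0.35 rad and velocity of joint lid below -2 rad/s).
It fails at once if the start button is pressed while the lid is open (value of joint start above 0.004 m and value of joint lid above 0.1 rad).
It fails at once if a bystander is knocked over or pushed more than 40 mm (angle between any of jar, pump, bin's own z axis and vertical above 0.4 rad or distance of any of jar, pump, bin from where it was at the start of the episode above 0.04 m).
It also fails if it takes over 58 s, if anything falls off the work surface, if the arm or the gripper's body presses on something with over 40 N, if the wrist force passes 120 N, or if a joint passes its speed limit or range.

## Robot

A 6-joint arm with a two-finger parallel gripper is mounted at the origin on the work surface. World frame = base frame: x ahead of the robot, y to its left, z up, the work surface at z = 0. Lengths are in m, angles in degrees, forces in N, time in s.
With the tool pointing down it reaches from about 0.3 to 0.75 m from the base axis. Payload 8.5 kg.
Tool frame: the origin (TCP) lies at the very end of the fingers, on their centre line; the grasp point (between the pads) lies 19 mm behind it (env.grip_depth is the z of the grasp point in the tool frame, in m); z points along the fingers, y is the direction in which the jaws open and shut (so a half turn about z gives the same grasp; the last joint's range is limited). The gripper opens to 85 mm and grips with 20 to 120 N. Pads are 22 mm wide; open, the fingers measure 114 mm over their backs; the gripper's body (76 mm by 85 mm) begins 54 mm behind the grasp point. The pads swing forward as they close: fully open they stand 13 mm farther back than shut.
Start: joints at [59.971, 21.807, 74.336, -0, 83.858, -12.336], TCP at [0.167, 0.524, 0.231] pointing down, gripper open.
Joint ranges: [-178.18, 178.18], [-50.72, 133.34], [12.68, 142.11], [-81.47, 261.47], [9.98, 163.14], [-165.26, 165.26]. Speed limits (degrees/s): [136.94, 136.94, 180, 180, 180, 180].

## Interface

Orientations are given as a 3x3 rotation matrix whose columns are the frame's x, y, z axes.
In Python, from rig import env gives the robot as it stands.
- The arm moves only by the tool apply_moves, never from a script. Its argument "plan" is a list of rows, each an object of numbers: "tx", "ty", "tz": the shift along the world's x, y, z in mm; "rx", "ry", "rz": the turn, a rotation vector about the world's x, y, z in rad; "jaw": the opening, from -1 (shut) to 1 (fully open). A call has 1 to 12 rows; each row is the pose to reach, as a shift and turn from the pose measured when the call began; what a row does not reach only later rows make up. A row lasts 1/10 s, in which the tool goes at most 50 mm and 8.59 degrees, less where a joint would pass 70% of its speed; a pose out of reach is approached as far as the arm can. A call with a gripper value outside its range is refused whole. The fingers move at their own pace and stop on an object; "grip_force" is the grip in N (left out, the last holds). Time passes only in rows, so rows that repeat a pose let the fingers close. It gives the time, the measured TCP pose, the force and the opening at its end, in the units of the state.
- env.observe(): the state, without advancing time (a new reading comes with each control period).
- env.get_image(name): name is "scene" or "top" or "wrist"; returns a dict with "image" (400x640x3 uint8, red, green, blue), "intrinsics" (3x3 intrinsics, pixels), "world_from_camera" (4x4, takes a point from camera to world coordinates). Camera axes: x right, y up, looking along -z (the intrinsics and any distortion apply to the point x, -y, -z); pixel columns grow to the right and rows downward; lengths in m; the calibration is good to about 2 mm. The wrist camera is an equidistant fisheye: a pixel r from the principal point sees the ray r / f radians off the axis. A picture is of the moment at which its call begins. There is no depth.
- env.close_job(): hands the job in, once; it reports no verdict.
The state is a dict: "time_s": time; "q": joint angles; "qvel": joint speeds; "joint_efforts": joint torques, N m; "position": TCP position; "tool_rot": TCP orientation; "ft_force": force on the tool from outside, world axes, zero at the start; "wrist_torque": the same for the moment, N m; "grip_width": finger opening in m.
Only numpy, scipy, OpenCV 4.12 (cv2) and the standard library are available. Lean on these libraries where they do the work, as an engineer would, in place of code of your own. Each camera call takes 0.05 s, during which the arm holds its last target.

## Working session

There is one attempt and no reset: what is moved stays moved. The work goes in short steps, Python scripts to look and compute and a tool call to move; the robot and the scene stay as the last step left them, time stands still between calls to the robot, and variables do not carry over. Pictures are saved under pics/ and viewed, and the job is handed in when it is done.

Besides the shell and the picture viewer there is one more tool, called after "Emit:" as name([rows], argument=value, ...), one row to a line, values as JSON. apply_moves: Moves the arm, as the interface text tells. Its arguments: {"type":"object","properties":{"plan":{"type":"array","items":{"type":"object","properties":{"tx":{"type":"number"},"ty":{"type":"number"},"tz":{"type":"number"},"rx":{"type":"number"},"ry":{"type":"number"},"rz":{"type":"number"},"jaw":{"type":"number"}}}},"grip_force":{"type":"number"}},"required":["plan"]}

```bash
ls; mkdir -p pics; python3 - <<'E'
from rig import env
import cv2,json
s=env.observe()
print({k:(v.tolist() if hasattr(v,'tolist') else v) for k,v in s.items()})
for n in ["scene","top","wrist"]:
    d=env.get_image(n); cv2.imwrite(f"pics/{n}0.png",d["image"][:,:,::-1]); print(n,d["intrinsics"],d["world_from_camera"])
E
```

```text
pics
{'time_s': 0.0, 'q': [59.97109070113666, 21.841820289572485, 74.38629717821766, 0.0002248332397938546, 83.8585835351788, -12.336689568777656], 'qvel': [0.011515996004805988, -0.021880799388496176, 0.003972739062590497, 0.00493607788711397, 0.1316302113756763, -0.03739650799452516], 'joint_efforts': [0.0018197606186731718, -44.8467493057251, -23.128250241279602, -4.2030575286844396e-05, 0.004737824492622167, 3.287890194769716e-05], 'position': [0.16700105939518964, 0.5237144079181681, 0.23069491929950647], 'tool_rot': [[-0.9527025046330727, 0.3039035358151838, -0.0007606476840813271], [0.3039043116823969, 0.9527016626854712, -0.0013081502922032088], [0.0003271188141638858, -0.0014774421706820209, -0.9999988550783014]], 'ft_force': [-0.7678272056713881, -0.6891075562360007, -0.04404110630463638], 'wrist_torque': [0.03810564405613677, 0.05255221226406344, 0.025202162453440244], 'grip_width': 0.08539600224968966}
scene [[363.01769618   0.         323.15772683]
 [  0.         363.01769618 198.12587128]
 [  0.           0.           1.        ]] [[ 0.79520814 -0.51957543  0.31254661  0.82679765]
 [ 0.60628423  0.68813403 -0.39861133 -0.38479994]
 [-0.00796531  0.50647105  0.86222017  0.90523583]
 [ 0.          0.          0.          1.        ]]
top [[454.28007656   0.         317.44959978]
 [  0.         454.28007656 192.23038779]
 [  0.           0.           1.        ]] [[-0.01617454  0.98056398 -0.19553176  0.33234757]
 [-0.99986767 -0.01620241  0.00145704 -0.02465499]
 [-0.00173937  0.19552945  0.98069629  1.12365656]
 [ 0.          0.          0.          1.        ]]
wrist [[309.70691629   0.         320.03313502]
 [  0.         309.70691629 199.91520862]
 [  0.           0.           1.        ]] [[ 0.30388356 -0.91981884 -0.24816947  0.1052978 ]
 [ 0.95270824  0.29302708  0.08051169  0.54362726]
 [-0.00133579 -0.26089928  0.9653651   0.37231337]
 [ 0.          0.          0.          1.        ]]
```

View pics/scene0.png

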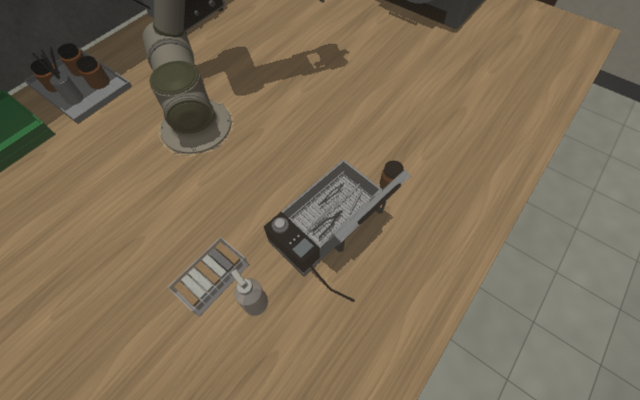

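View pics/top0.png

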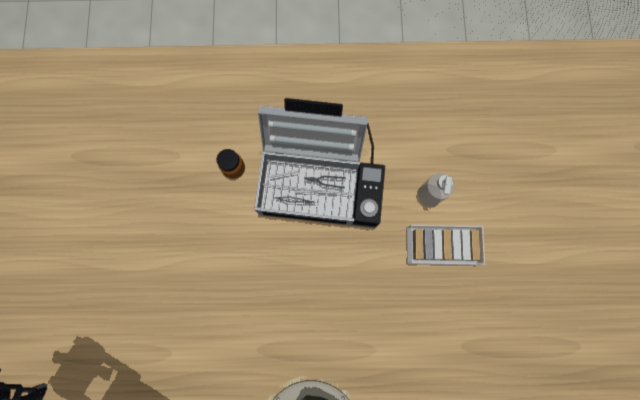

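View pics/wrist0.png

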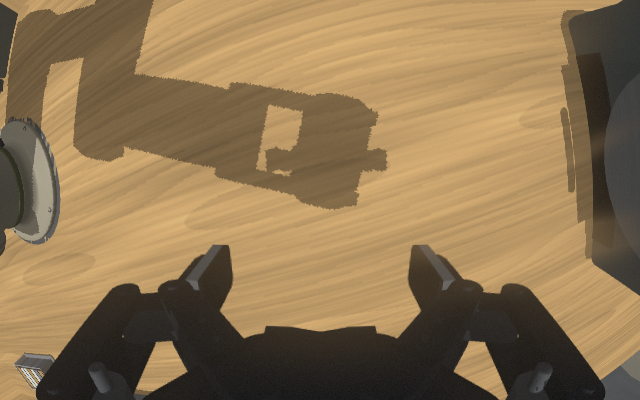

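The overview shows the steriliser at about (320,190) in the top view with its lid leaning back. The jar is at (229,163), the pump at (440,186), the bin at (446,245) and the button at (369,208). I'll enlarge the crops next.

```bash
python3 - <<'E'
import cv2
a=cv2.imread("pics/top0.png")[85:235,235:405]; cv2.imwrite("pics/topc.png",cv2.resize(a,None,fx=4.5,fy=4,interpolation=cv2.INTER_CUBIC)[:, :]) 
a=cv2.imread("pics/top0.png")[90:230,240:400]; cv2.imwrite("pics/topc.png",cv2.resize(a,None,fx=4,fy=4,interpolation=cv2.INTER_CUBIC))
a=cv2.imread("pics/scene0.png")[150:290,255:415]; cv2.imwrite("pics/scenec.png",cv2.resize(a,None,fx=4,fy=4,interpolation=cv2.INTER_CUBIC))
E
```

```text
(no output)
```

View pics/topc.png

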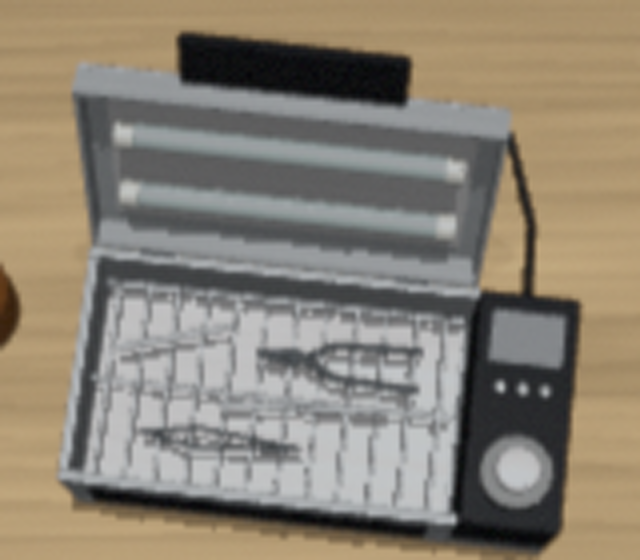

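View pics/scenec.png

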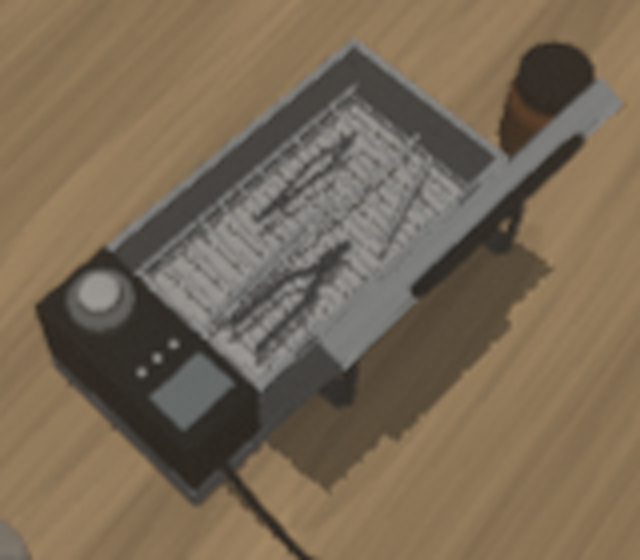

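The crops show the box and pod corners, lid corners and button clearly in both views, so I'll fit the pose and lid angle to them.

```bash
cat > h.py <<'E'
import numpy as np,cv2
from rig import env
def proj(K,T,P):
    R=T[:3,:3];c=(np.atleast_2d(P)-T[:3,3])@R
    return np.c_[K[0,2]+K[0,0]*c[:,0]/-c[:,2],K[1,2]-K[1,1]*c[:,1]/-c[:,2]]
def lidp(th,d,n,y): return np.array([.070-d*np.cos(th)+n*np.sin(th),y,.097+d*np.sin(th)+n*np.cos(th)])
def box(p,P):
    c,s=np.cos(p[2]),np.sin(p[2]);P=np.atleast_2d(P)
    return np.c_[p[0]+c*P[:,0]-s*P[:,1],p[1]+s*P[:,0]+c*P[:,1],P[:,2]]
E
cat > fit.py <<'E'
from h import *
from scipy.optimize import least_squares
t=env.get_image("top");s=env.get_image("scene")
cam={'t':(t["intrinsics"],t["world_from_camera"],(240,90)),'s':(s["intrinsics"],s["world_from_camera"],(255,150))}
B='B';L='L'
obs=[('t',(520,468),'S',None),('s',(100,290),'S',None),
('t',(578,302),B,(.07,-.145,.099)),('t',(557,528),B,(-.07,-.145,.099)),('t',(62,480),B,(-.07,.145,.097)),
('t',(180,35),L,(.177,.020,.09)),('t',(410,57),L,(.177,.020,-.03)),('t',(75,67),L,(.142,.02,.144)),('t',(512,108),L,(.142,.02,-.084)),
('s',(355,42),B,(-.07,.145,.097)),('s',(105,250),B,(-.07,-.085,.099)),('s',(38,308),B,(-.07,-.145,.099)),
('s',(620,100),L,(.142,.02,.144)),('s',(595,80),L,(.142,0,.144)),('s',(345,370),L,(.142,.02,-.084)),('s',(315,342),L,(.142,0,-.084))]
def res(p,f=True):
    r=[]
    for c,uv,k,q in obs:
        K,T,o=cam[c]
        P=(-.038,-.115,p[4]) if k=='S' else (q if k==B else lidp(p[3],*q))
        r.append(proj(K,T,box(p,np.array(P)))[0]-(np.array(o)+(np.array(uv)+.5)/4-.5))
    r=np.array(r)
    return r.ravel() if f else r
o=least_squares(res,[.45,0,0,1.8,.115],loss='soft_l1',x_scale=[.01,.01,.1,.1,.01])
print(o.x.round(4));print(res(o.x,False).round(1).tolist())
for n,P in dict(hinge=(.07,.03,.097),start=(-.038,-.115,o.x[4]),lip=lidp(o.x[3],.177,.016,.03),lipshut=lidp(0,.177,.016,.03)).items(): print(n,box(o.x,np.array(P))[0].round(4))
E
python3 fit.py
```

```text
[ 0.5519 -0.0323 -0.1264  1.8616  0.1232]
[[-0.3, -1.1], [-0.7, 0.4], [1.0, -2.0], [1.3, 0.9], [-1.5, -0.8], [-1.1, -1.5], [0.5, -0.9], [0.2, -1.2], [-0.5, -0.2], [-0.8, -1.1], [-0.5, -0.8], [-1.8, -0.0], [-0.1, 0.0], [-0.1, -1.3], [-0.9, -0.5], [-0.1, -0.7]]
hinge [ 0.6251 -0.0113  0.097 ]
start [ 0.4997 -0.1415  0.1232]
lip [ 0.6907 -0.0197  0.262 ]
lipshut [0.4495 0.011  0.113 ]
```

Emit:
apply_moves([
  {"tx": 0, "ty": 0, "tz": 50},
  {"tx": 50, "ty": -60, "tz": 90, "rz": -0.15},
  {"tx": 80, "ty": -105, "tz": 120, "rz": -0.3},
  {"tx": 110, "ty": -150, "tz": 140, "rz": -0.44},
  {"tx": 135, "ty": -195, "tz": 150, "rz": -0.58},
  {"tx": 160, "ty": -240, "tz": 160, "rz": -0.72},
  {"tx": 183, "ty": -285, "tz": 170, "rz": -0.86},
  {"tx": 205, "ty": -330, "tz": 170, "rz": -1.0},
  {"tx": 225, "ty": -375, "tz": 170, "rz": -1.14},
  {"tx": 245, "ty": -420, "tz": 170, "rz": -1.28},
  {"tx": 265, "ty": -465, "tz": 170, "rz": -1.387},
  {"tx": 283, "ty": -510, "tz": 170, "rz": -1.387},
])

```text
validation failed for argument at $.pl...
```

```bash
cat > st.py <<'E'
from h import *
import sys,json
s=env.observe()
json.dump([s['q'] if isinstance(s['q'],list) else list(map(float,s['q'])),np.array(s['position']).tolist(),np.array(s['tool_rot']).tolist()],open('log.jsonl','a'));open('log.jsonl','a').write('\n')
print(s['time_s'],'q',np.round(s['q'],1),'p',np.round(s['position'],4),'R',np.round(s['tool_rot'],3).tolist(),'F',np.round(s['ft_force'],1),'g',round(s['grip_width'],4))
if len(sys.argv)>2:
    d=env.get_image(sys.argv[1]);im=d['image'][:,:,::-1]
    np.savez('last_'+sys.argv[2],K=d['intrinsics'],T=d['world_from_camera'])
    if len(sys.argv)>3:
        a=list(map(int,sys.argv[3:7]));im=cv2.resize(im[a[1]:a[3],a[0]:a[2]],None,fx=a_ if (a_:=800/(a[2]-a[0]))*(a[3]-a[1])<600 else 600/(a[3]-a[1]),fy=a_ if a_*(a[3]-a[1])<600 else 600/(a[3]-a[1]),interpolation=cv2.INTER_CUBIC)
    cv2.imwrite('pics/'+sys.argv[2]+'.png',im)
E
python3 st.py wrist w1
```

```text
0.25 q [ 60.   21.8  74.4  -0.   83.9 -12.3] p [0.1671 0.5239 0.2311] R [[-0.953, 0.304, -0.0], [0.304, 0.953, -0.001], [0.0, -0.001, -1.0]] F [0.  0.1 0.2] g 0.0855
```

View pics/w1.png

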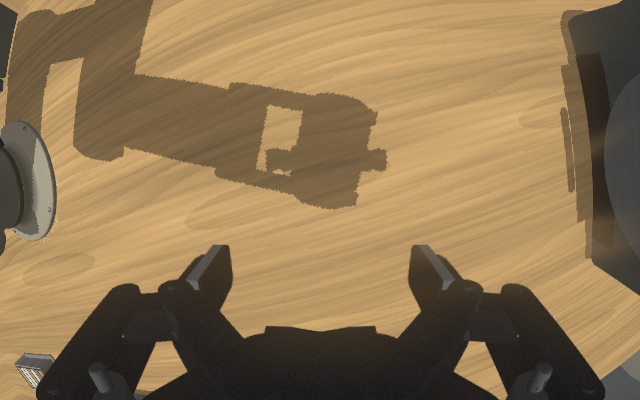

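The call was refused on validation, and this picture is the unchanged start view. I'll resend with every key in each row.

Emit:
apply_moves([
  {"tx": 0, "ty": 0, "tz": 50, "rx": 0, "ry": 0, "rz": 0, "jaw": 1},
  {"tx": 50, "ty": -60, "tz": 90, "rx": 0, "ry": 0, "rz": -0.15, "jaw": 1},
])

```text
time_s: 0.5
position: [0.1943, 0.4916, 0.3065]
tool_rot: [[-0.898, 0.44, 0.001], [0.44, 0.898, 0.003], [0.001, 0.003, -1.0]]
ft_force: [1.3, -0.5, 0.7]
grip_width: 0.0857
```

Emit:
apply_moves([
  {"tx": 20, "ty": -40, "tz": 30, "rx": 0, "ry": 0, "rz": -0.13, "jaw": 1},
  {"tx": 45, "ty": -82, "tz": 50, "rx": 0, "ry": 0, "rz": -0.26, "jaw": 1},
  {"tx": 70, "ty": -124, "tz": 65, "rx": 0, "ry": 0, "rz": -0.39, "jaw": 1},
  {"tx": 95, "ty": -166, "tz": 80, "rx": 0, "ry": 0, "rz": -0.52, "jaw": 1},
  {"tx": 120, "ty": -208, "tz": 90, "rx": 0, "ry": 0, "rz": -0.65, "jaw": 1},
  {"tx": 143, "ty": -252, "tz": 95, "rx": 0, "ry": 0, "rz": -0.78, "jaw": 1},
  {"tx": 166, "ty": -296, "tz": 95, "rx": 0, "ry": 0, "rz": -0.91, "jaw": 1},
  {"tx": 189, "ty": -340, "tz": 95, "rx": 0, "ry": 0, "rz": -1.04, "jaw": 1},
  {"tx": 212, "ty": -385, "tz": 95, "rx": 0, "ry": 0, "rz": -1.17, "jaw": 1},
  {"tx": 235, "ty": -430, "tz": 95, "rx": 0, "ry": 0, "rz": -1.237, "jaw": 1},
  {"tx": 256, "ty": -475, "tz": 95, "rx": 0, "ry": 0, "rz": -1.237, "jaw": 1},
  {"tx": 256, "ty": -480, "tz": 95, "rx": 0, "ry": 0, "rz": -1.237, "jaw": 1},
])

```text
time_s: 1.7
position: [0.4517, 0.0079, 0.4004]
tool_rot: [[0.126, 0.992, 0.001], [0.992, -0.126, -0.0], [0.0, 0.001, -1.0]]
ft_force: [-0.6, 0.0, -0.7]
grip_width: 0.0856
```

```bash
python3 st.py wrist w2
```

```text
1.7 q [-14.1   7.5  66.8   0.  105.6  -6.8] p [0.4517 0.0079 0.4004] R [[0.126, 0.992, 0.001], [0.992, -0.126, -0.0], [0.0, 0.001, -1.0]] F [-0.6  0.  -0.7] g 0.0856
```

View pics/w2.png

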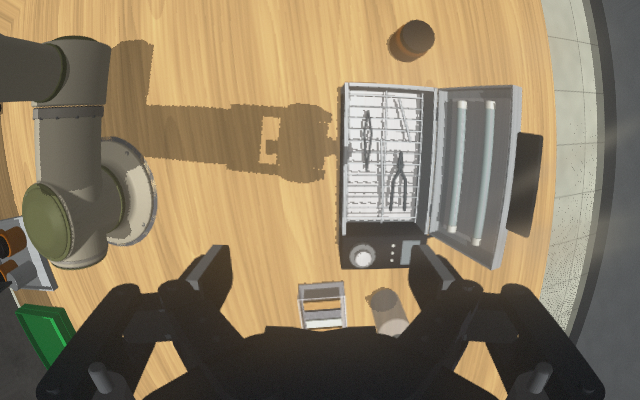

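The wrist view shows the box at (340–440, 83–268), the lid to its right and the black lip at (508–543, 133–237). I'll enlarge it and refine the fit.

```bash
python3 - <<'E'
import cv2
a=cv2.imread("pics/w2.png")[75:275,335:555]
cv2.imwrite("pics/w2c.png",cv2.resize(a,None,fx=3,fy=3,interpolation=cv2.INTER_CUBIC))
E
```

```text
(no output)
```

View pics/w2c.png

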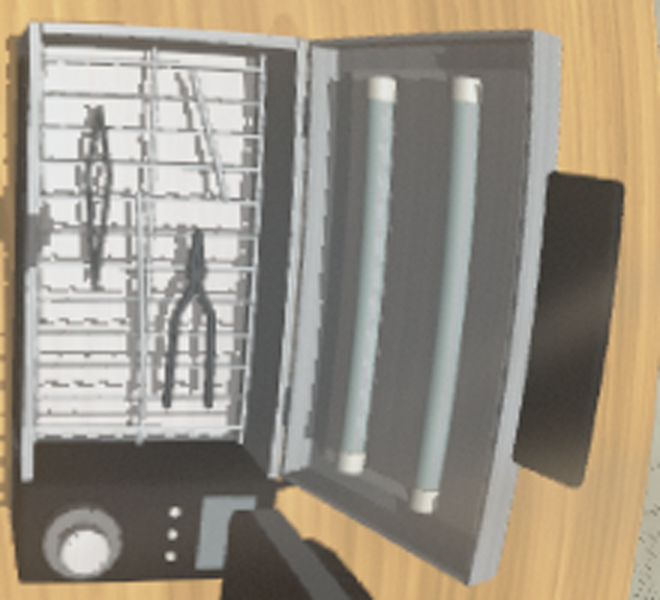

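```bash
python3 - <<'E'
s=open('fit.py').read()
s=s.replace('t=env.get','import numpy as np\nt=env.get',1)
s=s.replace("def res(p","""w=np.load('last_w2.npz')
cam['w']=(w['K'],w['T'],(335,75))
SC={'t':4,'s':4,'w':3}
obs+=[('w',(85,552),'S',None),('w',(624,182),L,(.177,.02,.09)),('w',(582,487),L,(.177,.02,-.03)),('w',(560,33),L,(.142,.02,.144)),('w',(532,30),L,(.142,0,.144)),
('w',(493,578),L,(.142,.02,-.084)),('w',(468,585),L,(.142,0,-.084)),('w',(27,25),B,(-.07,.145,.097)),('w',(20,580),B,(-.07,-.145,.099))]
def wproj(K,T,P):
    c=(P-T[:3,3])@T[:3,:3];x,y,z=c[:,0],-c[:,1],-c[:,2];r=np.hypot(x,y);t=np.arctan2(r,z)
    return np.c_[K[0,2]+K[0,0]*t*x/r,K[1,2]+K[0,0]*t*y/r]
def res(p""",1)
s=s.replace("proj(K,T,box(p,np.array(P)))[0]","(wproj if c=='w' else proj)(K,T,box(p,np.array(P)))[0]").replace("+.5)/4","+.5)/SC[c]")
# use saved initial static images are unchanged except arm
open('fit.py','w').write(s)
E
python3 fit.py
```

```text
[ 0.5524 -0.0318 -0.1267  1.865   0.1192]
[[-0.7, -1.0], [-0.2, 1.1], [0.8, -2.1], [1.1, 0.7], [-1.7, -1.0], [-1.2, -1.9], [0.3, -1.3], [0.0, -1.6], [-0.7, -0.6], [-0.6, -1.1], [-0.2, -0.9], [-1.6, -0.0], [0.4, 0.2], [0.4, -1.2], [-0.4, -0.3], [0.3, -0.6], [-0.1, 0.4], [0.4, -0.5], [-0.1, 1.1], [-0.3, 0.7], [-0.9, -0.9], [0.6, 0.2], [-1.0, 1.0], [-0.1, -1.0], [-0.7, 2.5]]
hinge [ 0.6256 -0.0109  0.097 ]
start [ 0.5002 -0.1411  0.1192]
lip [ 0.6917 -0.0193  0.2618]
lipshut [0.45   0.0115 0.113 ]
```

Emit:
apply_moves([
  {"tx": -10, "ty": 1, "tz": -40, "rx": -0.018, "ry": -0.14, "rz": 0, "jaw": 1},
  {"tx": -20, "ty": 2, "tz": -80, "rx": -0.036, "ry": -0.28, "rz": 0, "jaw": 1},
  {"tx": -30, "ty": 3, "tz": -120, "rx": -0.054, "ry": -0.42, "rz": 0, "jaw": 1},
  {"tx": -40, "ty": 4, "tz": -160, "rx": -0.072, "ry": -0.56, "rz": 0, "jaw": 1},
  {"tx": -50, "ty": 5, "tz": -200, "rx": -0.09, "ry": -0.7, "rz": 0, "jaw": 1},
  {"tx": -50, "ty": 5, "tz": -230, "rx": -0.107, "ry": -0.84, "rz": 0, "jaw": 1},
  {"tx": -50, "ty": 5, "tz": -260, "rx": -0.125, "ry": -0.98, "rz": 0, "jaw": 1},
  {"tx": -50, "ty": 5, "tz": -270, "rx": -0.139, "ry": -1.09, "rz": 0, "jaw": 1},
  {"tx": -50, "ty": 5, "tz": -270, "rx": -0.139, "ry": -1.09, "rz": 0, "jaw": 1},
  {"tx": -50, "ty": 5, "tz": -270, "rx": -0.139, "ry": -1.09, "rz": 0, "jaw": 1},
])

```text
time_s: 2.85
position: [0.4172, 0.0588, 0.1748]
tool_rot: [[-0.044, 0.732, 0.68], [0.99, -0.059, 0.127], [0.133, 0.679, -0.722]]
ft_force: [0.1, 1.1, -0.1]
grip_width: 0.0852
```

```bash
python3 st.py scene s3
```

```text
2.85 q [-22.7   1.5 129.1  65.6  24.6 -77.7] p [0.4172 0.0588 0.1748] R [[-0.044, 0.732, 0.68], [0.99, -0.059, 0.127], [0.133, 0.679, -0.722]] F [ 0.1  1.1 -0.1] g 0.0852
```

View pics/s3.png

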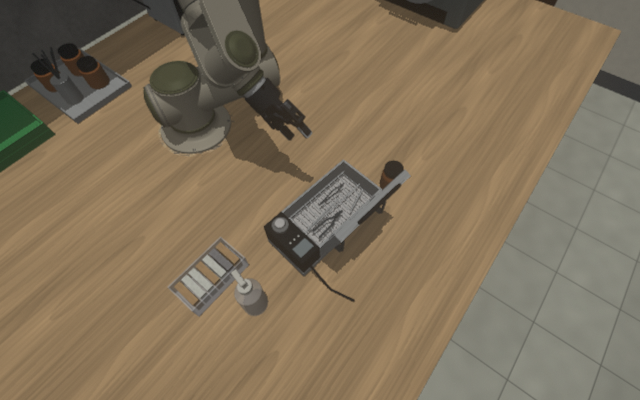

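The scene view shows the arm in front of the box, with the gripper tilted about 43° at (290,120). That is close to its wrist limit here, so I'll cap the tilt at about 35°. I'll cage the lip loosely between the fingers and carry it round the arc.

```bash
cat > path.py <<'E'
from h import *
from scipy.spatial.transform import Rotation as Ro
import sys
p=np.array([.5524,-.0318,-.1267]); DEL=.005
ex=np.array([np.cos(p[2]),np.sin(p[2]),0]);ey=np.array([-ex[1],ex[0],0]);ez=np.array([0,0,1.])
def pose(th,tilt,s,y=.03,back=0,dj=0):
    a2=np.array([np.sin(tilt),-np.cos(tilt)]); j2=np.array([np.cos(tilt),np.sin(tilt)])
    d2=np.array([-np.cos(th),np.sin(th)]);n2=np.array([np.sin(th),np.cos(th)]);H=np.array([.07,.097])
    E=H+.177*d2+.012*n2; Tp=H+.177*d2+.020*n2
    tip=E+s*a2           # depth-0 plane ref
    # top face at depth of tip: Tp - k d2, with dot a2 = tip.a2
    k=-(tip-Tp)@a2/(d2@a2); Q=Tp-k*d2
    jm=(E@j2+Q@j2)/2+dj
    span=Q@j2-E@j2
    c=a2*(tip@a2)+j2*jm+a2*(DEL-back)
    P=np.array([p[0],p[1],0])+ex*c[0]+ey*y+ez*c[1]
    z=ex*a2[0]+ez*a2[1]; yy=ex*j2[0]+ez*j2[1]; x=np.cross(yy,z)
    return P,np.c_[x,yy,z],span
def rows(L):
    s=env.observe();P0=np.array(s['position']);R0=np.array(s['tool_rot'])
    for P,R,*_ in L:
        print('t',((P-P0)*1000).round(0).astype(int).tolist(),'r',Ro.from_matrix(R@R0.T).as_rotvec().round(3).tolist())
def sched(th):
    tilt=np.clip(np.pi/2-th,0,.61); s=np.interp(th,[0,.6,1.4,1.865],[.009,.012,.014,.014]); return th,tilt,s
E
python3 - <<'E'
from path import *
for th in np.arange(1.865,-.01,-.15): q=pose(*sched(th)); print(round(th,2),q[0].round(3),round(q[2]*1000,1))
print('hover'); rows([pose(*sched(1.865),back=.20),pose(*sched(1.865),back=.06)])
E
```

```text
1.86 [ 0.69  -0.019  0.244] 4.1
1.72 [ 0.666 -0.016  0.251] 6.1
1.57 [ 0.641 -0.013  0.255] 8.0
1.42 [ 0.617 -0.01   0.256] 8.0
1.27 [ 0.593 -0.007  0.253] 8.0
1.12 [ 0.571 -0.004  0.247] 8.0
0.97 [ 0.549 -0.001  0.237] 8.0
0.82 [0.528 0.002 0.223] 9.9
0.67 [0.509 0.004 0.205] 12.1
0.52 [0.494 0.006 0.185] 14.4
0.37 [0.482 0.007 0.163] 17.0
0.22 [0.473 0.009 0.14 ] 20.2
0.07 [0.469 0.009 0.116] 24.5
hover
t [274, -78, 270] r [-0.097, 0.758, -0.114]
t [274, -78, 130] r [-0.097, 0.758, -0.114]
```

Emit:
apply_moves([
  {"tx": -10, "ty": -10, "tz": 40, "rx": -0.013, "ry": 0.1, "rz": -0.015, "jaw": 1},
  {"tx": -10, "ty": -20, "tz": 80, "rx": -0.026, "ry": 0.2, "rz": -0.03, "jaw": 1},
  {"tx": 0, "ty": -30, "tz": 125, "rx": -0.04, "ry": 0.32, "rz": -0.046, "jaw": 1},
  {"tx": 20, "ty": -40, "tz": 165, "rx": -0.055, "ry": 0.44, "rz": -0.064, "jaw": 0.5},
  {"tx": 50, "ty": -50, "tz": 200, "rx": -0.072, "ry": 0.56, "rz": -0.084, "jaw": 0.05},
  {"tx": 90, "ty": -60, "tz": 220, "rx": -0.087, "ry": 0.68, "rz": -0.102, "jaw": 0.05},
  {"tx": 135, "ty": -70, "tz": 230, "rx": -0.097, "ry": 0.758, "rz": -0.114, "jaw": 0.05},
  {"tx": 180, "ty": -78, "tz": 230, "rx": -0.097, "ry": 0.758, "rz": -0.114, "jaw": 0.05},
  {"tx": 225, "ty": -78, "tz": 220, "rx": -0.097, "ry": 0.758, "rz": -0.114, "jaw": 0.05},
  {"tx": 260, "ty": -78, "tz": 200, "rx": -0.097, "ry": 0.758, "rz": -0.114, "jaw": 0.05},
  {"tx": 274, "ty": -78, "tz": 170, "rx": -0.097, "ry": 0.758, "rz": -0.114, "jaw": 0.05},
  {"tx": 274, "ty": -78, "tz": 170, "rx": -0.097, "ry": 0.758, "rz": -0.114, "jaw": 0.05},
])

```text
time_s: 4.1
position: [0.6926, -0.0179, 0.3383]
tool_rot: [[0.13, 0.991, -0.006], [0.991, -0.13, -0.002], [-0.003, -0.006, -1.0]]
ft_force: [-0.2, -0.3, -1.0]
grip_width: 0.0448
```

```bash
python3 st.py wrist w4; python3 st.py scene s4 220 60 460 240
```

```text
4.1 q [-11.2  36.6  31.6  -0.2 112.2  -3.8] p [ 0.6926 -0.0179  0.3383] R [[0.13, 0.991, -0.006], [0.991, -0.13, -0.002], [-0.003, -0.006, -1.0]] F [-0.2 -0.3 -1. ] g 0.0448
4.15 q [-11.2  36.6  31.6  -0.2 112.2  -3.8] p [ 0.6923 -0.0179  0.3385] R [[0.13, 0.992, -0.007], [0.992, -0.13, -0.001], [-0.002, -0.006, -1.0]] F [ 1.5 -0.4 -0.8] g 0.0449
```

View pics/w4.png

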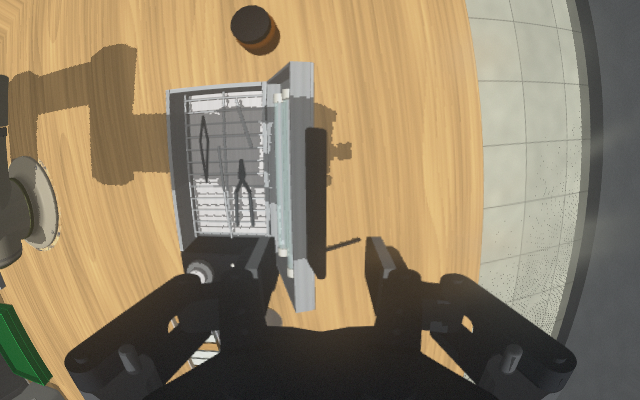

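View pics/s4.png

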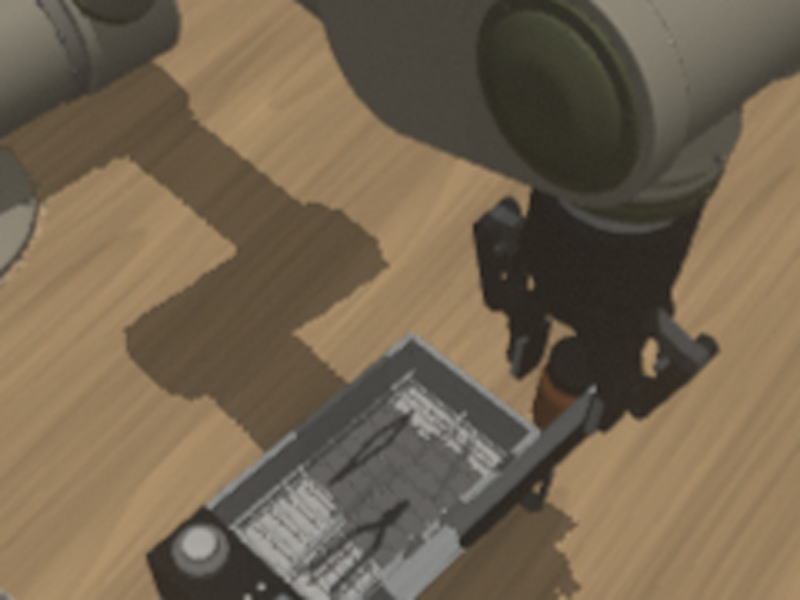

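In the wrist view the lip edge (columns 306–326) lies midway between the fingertips (265 and 375). I'll descend over it.

Emit:
apply_moves([
  {"tx": -1, "ty": -1, "tz": -30, "rx": 0, "ry": 0, "rz": 0, "jaw": 0.05},
  {"tx": -2, "ty": -1, "tz": -55, "rx": 0, "ry": 0, "rz": 0, "jaw": 0.05},
  {"tx": -2, "ty": -1, "tz": -75, "rx": 0, "ry": 0, "rz": 0, "jaw": 0.05},
  {"tx": -2, "ty": -1, "tz": -94, "rx": 0, "ry": 0, "rz": 0, "jaw": 0.05},
  {"tx": -2, "ty": -1, "tz": -94, "rx": 0, "ry": 0, "rz": 0, "jaw": 0.05},
])

```text
time_s: 4.7
position: [0.6872, -0.018, 0.2479]
tool_rot: [[0.13, 0.992, -0.005], [0.992, -0.13, -0.003], [-0.004, -0.005, -1.0]]
ft_force: [-0.2, -1.3, 0.2]
grip_width: 0.0449
```

```bash
python3 st.py wrist w5; python3 - <<'E'
from path import *
rows([pose(*sched(th)) for th in 1.865-.06*np.arange(1,13)])
E
```

```text
4.7 q [-11.3  36.2  46.5  -0.2  97.5  -3.8] p [ 0.6872 -0.018   0.2479] R [[0.13, 0.992, -0.005], [0.992, -0.13, -0.003], [-0.004, -0.005, -1.0]] F [-0.2 -1.3  0.2] g 0.0449
t [-7, 0, -2] r [0.003, -0.002, 0.003]
t [-17, 2, 1] r [0.003, -0.002, 0.003]
t [-27, 3, 3] r [0.003, -0.002, 0.003]
t [-37, 4, 5] r [0.003, -0.002, 0.003]
t [-47, 5, 6] r [0.002, -0.008, 0.003]
t [-57, 7, 6] r [-0.005, -0.068, 0.003]
t [-66, 8, 6] r [-0.013, -0.127, 0.003]
t [-76, 9, 6] r [-0.021, -0.187, 0.004]
t [-85, 10, 5] r [-0.028, -0.246, 0.004]
t [-94, 11, 3] r [-0.036, -0.306, 0.004]
t [-104, 13, 1] r [-0.044, -0.365, 0.004]
t [-113, 14, -1] r [-0.051, -0.425, 0.004]
```

View pics/w5.png

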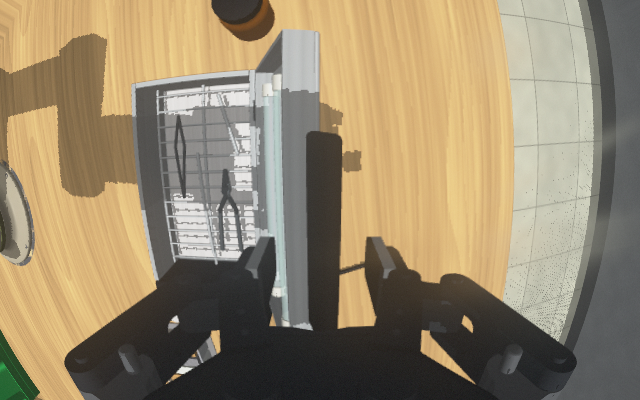

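The lip (columns 308–340) is between the fingertips. I'll swing the lid forward to about 1.15 rad nominal.

Emit:
apply_moves([
  {"tx": -7, "ty": 0, "tz": -2, "rx": 0.003, "ry": -0.002, "rz": 0.003, "jaw": 0.05},
  {"tx": -17, "ty": 2, "tz": 1, "rx": 0.003, "ry": -0.002, "rz": 0.003, "jaw": 0.05},
  {"tx": -27, "ty": 3, "tz": 3, "rx": 0.003, "ry": -0.002, "rz": 0.003, "jaw": 0.05},
  {"tx": -37, "ty": 4, "tz": 5, "rx": 0.003, "ry": -0.002, "rz": 0.003, "jaw": 0.05},
  {"tx": -47, "ty": 5, "tz": 6, "rx": 0.002, "ry": -0.008, "rz": 0.003, "jaw": 0.05},
  {"tx": -57, "ty": 7, "tz": 6, "rx": -0.005, "ry": -0.068, "rz": 0.003, "jaw": 0.05},
  {"tx": -66, "ty": 8, "tz": 6, "rx": -0.013, "ry": -0.127, "rz": 0.003, "jaw": 0.05},
  {"tx": -76, "ty": 9, "tz": 6, "rx": -0.021, "ry": -0.187, "rz": 0.004, "jaw": 0.05},
  {"tx": -85, "ty": 10, "tz": 5, "rx": -0.028, "ry": -0.246, "rz": 0.004, "jaw": 0.05},
  {"tx": -94, "ty": 11, "tz": 3, "rx": -0.036, "ry": -0.306, "rz": 0.004, "jaw": 0.05},
  {"tx": -104, "ty": 13, "tz": 1, "rx": -0.044, "ry": -0.365, "rz": 0.004, "jaw": 0.05},
  {"tx": -113, "ty": 14, "tz": -1, "rx": -0.051, "ry": -0.425, "rz": 0.004, "jaw": 0.05},
])

```text
time_s: 5.95
position: [0.5746, -0.004, 0.2519]
tool_rot: [[0.127, 0.9, 0.417], [0.992, -0.115, -0.054], [-0.001, 0.42, -0.907]]
ft_force: [0.9, -0.2, 0.6]
grip_width: 0.0445
```

```bash
python3 st.py wrist w6;python3 st.py scene s6 220 60 460 240; python3 - <<'E'
from path import *
rows([pose(*sched(th)) for th in 1.145-.05*np.arange(1,13)])
E
```

```text
5.95 q [-13.4  13.7  87.1   3.1  54.6  -7.3] p [ 0.5746 -0.004   0.2519] R [[0.127, 0.9, 0.417], [0.992, -0.115, -0.054], [-0.001, 0.42, -0.907]] F [ 0.9 -0.2  0.6] g 0.0445
6.0 q [-13.3  13.5  87.5   3.1  54.4  -7.4] p [ 0.5723 -0.0033  0.2508] R [[0.126, 0.9, 0.417], [0.992, -0.114, -0.053], [-0.0, 0.42, -0.908]] F [-0.9  2.4 -0.4] g 0.0445
t [-6, 0, -6] r [-0.006, -0.046, -0.0]
t [-13, 1, -9] r [-0.012, -0.096, -0.0]
t [-20, 2, -12] r [-0.018, -0.145, -0.0]
t [-27, 3, -16] r [-0.023, -0.179, -0.0]
t [-34, 4, -20] r [-0.023, -0.179, -0.0]
t [-41, 5, -25] r [-0.023, -0.179, -0.0]
t [-48, 5, -31] r [-0.023, -0.179, -0.0]
t [-54, 6, -36] r [-0.023, -0.179, -0.0]
t [-60, 7, -42] r [-0.023, -0.179, -0.0]
t [-66, 8, -48] r [-0.023, -0.179, -0.0]
t [-71, 8, -55] r [-0.023, -0.179, -0.0]
t [-76, 9, -62] r [-0.023, -0.179, -0.0]
```

View pics/w6.png

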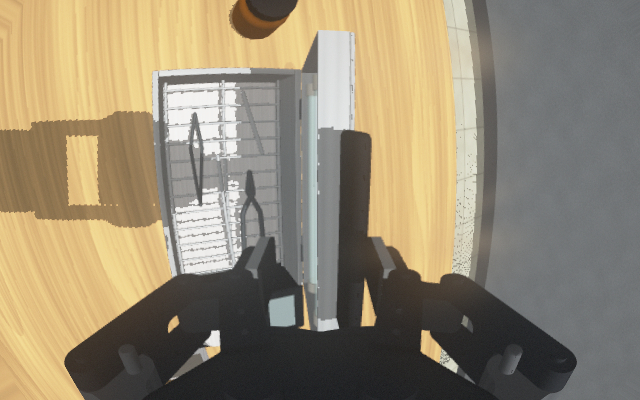

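View pics/s6.png

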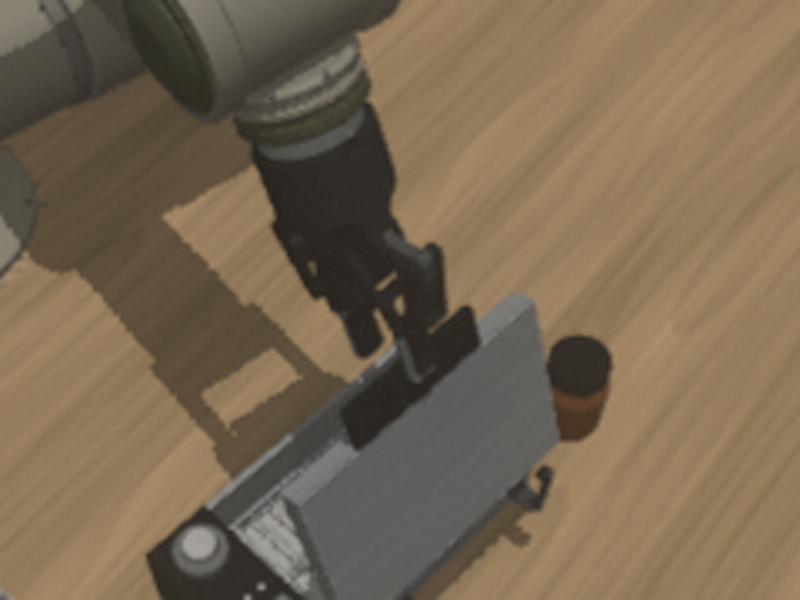

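The lid is past upright and rests against the rear finger, with the lip well inside the jaws. I'll continue.

Emit:
apply_moves([
  {"tx": -6, "ty": 0, "tz": -6, "rx": -0.006, "ry": -0.046, "rz": 0, "jaw": 0.05},
  {"tx": -13, "ty": 1, "tz": -9, "rx": -0.012, "ry": -0.096, "rz": 0, "jaw": 0.05},
  {"tx": -20, "ty": 2, "tz": -12, "rx": -0.018, "ry": -0.145, "rz": 0, "jaw": 0.05},
  {"tx": -27, "ty": 3, "tz": -16, "rx": -0.023, "ry": -0.179, "rz": 0, "jaw": 0.05},
  {"tx": -34, "ty": 4, "tz": -20, "rx": -0.023, "ry": -0.179, "rz": 0, "jaw": 0.05},
  {"tx": -41, "ty": 5, "tz": -25, "rx": -0.023, "ry": -0.179, "rz": 0, "jaw": 0.05},
  {"tx": -48, "ty": 5, "tz": -31, "rx": -0.023, "ry": -0.179, "rz": 0, "jaw": 0.05},
  {"tx": -54, "ty": 6, "tz": -36, "rx": -0.023, "ry": -0.179, "rz": 0, "jaw": 0.05},
])

```text
time_s: 6.85
position: [0.5188, 0.0024, 0.2146]
tool_rot: [[0.126, 0.814, 0.568], [0.992, -0.103, -0.073], [-0.0, 0.572, -0.82]]
ft_force: [0.3, 0.2, -1.5]
grip_width: 0.0448
```

```bash
python3 st.py wrist w7;python3 st.py scene s7 220 60 460 240; python3 - <<'E'
from path import *
rows([pose(*sched(th)) for th in .745-.04*np.arange(1,13)])
E
```

```text
6.85 q [-15.1   8.  105.8   8.5  31.8 -13.7] p [0.5188 0.0024 0.2146] R [[0.126, 0.814, 0.568], [0.992, -0.103, -0.073], [-0.0, 0.572, -0.82]] F [ 0.3  0.2 -1.5] g 0.0448
6.9 q [-15.1   8.  106.    8.5  31.7 -13.7] p [0.5176 0.0028 0.2135] R [[0.126, 0.815, 0.566], [0.992, -0.104, -0.072], [-0.0, 0.57, -0.821]] F [-2.4 -0.5 -2.4] g 0.0446
t [-4, 1, -4] r [-0.0, -0.003, -0.0]
t [-9, 1, -9] r [-0.0, -0.003, -0.0]
t [-13, 2, -14] r [-0.0, -0.003, -0.0]
t [-17, 2, -19] r [-0.0, -0.003, -0.0]
t [-21, 3, -25] r [-0.0, -0.003, -0.0]
t [-25, 3, -30] r [-0.0, -0.003, -0.0]
t [-29, 4, -36] r [-0.0, -0.003, -0.0]
t [-32, 4, -42] r [-0.0, -0.003, -0.0]
t [-35, 5, -48] r [-0.0, -0.003, -0.0]
t [-38, 5, -54] r [-0.0, -0.003, -0.0]
t [-40, 5, -60] r [-0.0, -0.003, -0.0]
t [-42, 6, -66] r [-0.0, -0.003, -0.0]
```

View pics/w7.png

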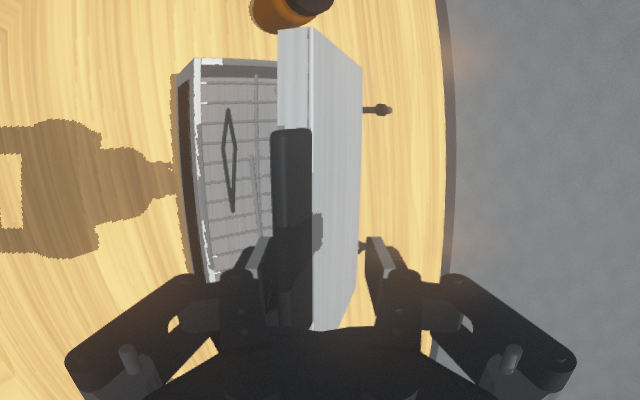

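View pics/s7.png

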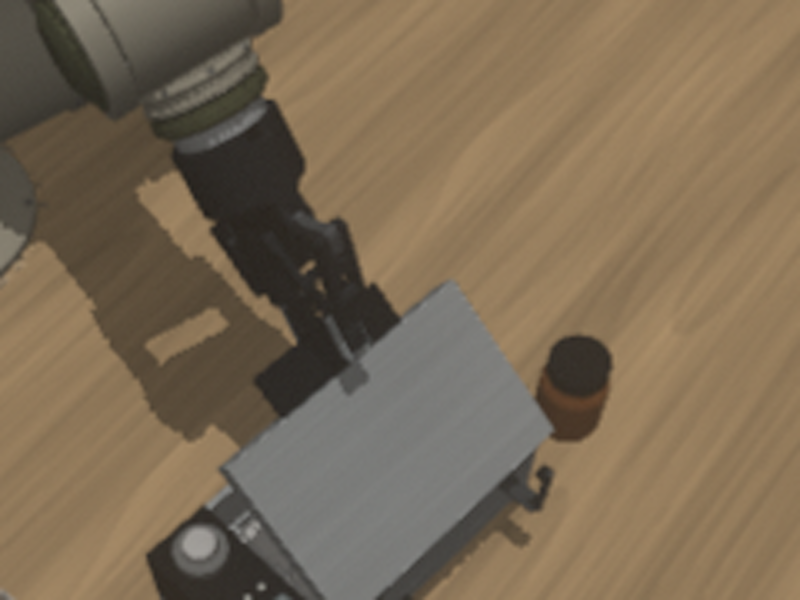

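The lid has tipped onto the front finger and is held at roughly 0.65 rad. I'll lower it slowly.

Emit:
apply_moves([
  {"tx": -4, "ty": 1, "tz": -4, "rx": 0, "ry": -0.003, "rz": 0, "jaw": 0.05},
  {"tx": -9, "ty": 1, "tz": -9, "rx": 0, "ry": -0.003, "rz": 0, "jaw": 0.05},
  {"tx": -13, "ty": 2, "tz": -14, "rx": 0, "ry": -0.003, "rz": 0, "jaw": 0.05},
  {"tx": -17, "ty": 2, "tz": -19, "rx": 0, "ry": -0.003, "rz": 0, "jaw": 0.05},
  {"tx": -21, "ty": 3, "tz": -25, "rx": 0, "ry": -0.003, "rz": 0, "jaw": 0.05},
  {"tx": -25, "ty": 3, "tz": -30, "rx": 0, "ry": -0.003, "rz": 0, "jaw": 0.05},
  {"tx": -29, "ty": 4, "tz": -36, "rx": 0, "ry": -0.003, "rz": 0, "jaw": 0.05},
  {"tx": -32, "ty": 4, "tz": -42, "rx": 0, "ry": -0.003, "rz": 0, "jaw": 0.05},
])

```text
time_s: 7.75
position: [0.4857, 0.0068, 0.1713]
tool_rot: [[0.126, 0.813, 0.568], [0.992, -0.104, -0.072], [0.0, 0.573, -0.82]]
ft_force: [-0.6, -0.1, -0.7]
grip_width: 0.0447
```

```bash
python3 st.py wrist w8;python3 st.py scene s8 220 60 460 240; python3 - <<'E'
from path import *
rows([pose(*sched(th)) for th in .425-.03*np.arange(1,15)])
E
```

```text
7.75 q [-15.9   8.8 114.4  13.   22.7 -19.2] p [0.4857 0.0068 0.1713] R [[0.126, 0.813, 0.568], [0.992, -0.104, -0.072], [0.0, 0.573, -0.82]] F [-0.6 -0.1 -0.7] g 0.0447
7.8 q [-15.9   8.9 114.5  13.   22.6 -19.2] p [0.4849 0.0069 0.1703] R [[0.126, 0.814, 0.567], [0.992, -0.104, -0.072], [0.001, 0.571, -0.821]] F [-1.8  1.  -3.6] g 0.045
t [-1, 0, -3] r [-0.001, -0.002, -0.0]
t [-3, 1, -7] r [-0.001, -0.002, -0.0]
t [-5, 1, -12] r [-0.001, -0.002, -0.0]
t [-7, 1, -17] r [-0.001, -0.002, -0.0]
t [-9, 1, -21] r [-0.001, -0.002, -0.0]
t [-10, 1, -26] r [-0.001, -0.002, -0.0]
t [-12, 2, -31] r [-0.001, -0.002, -0.0]
t [-13, 2, -36] r [-0.001, -0.002, -0.0]
t [-14, 2, -40] r [-0.001, -0.002, -0.0]
t [-15, 2, -45] r [-0.001, -0.002, -0.0]
t [-15, 2, -50] r [-0.001, -0.002, -0.0]
t [-16, 2, -55] r [-0.001, -0.002, -0.0]
t [-16, 2, -60] r [-0.001, -0.002, -0.0]
t [-16, 2, -65] r [-0.001, -0.002, -0.0]
```

View pics/w8.png

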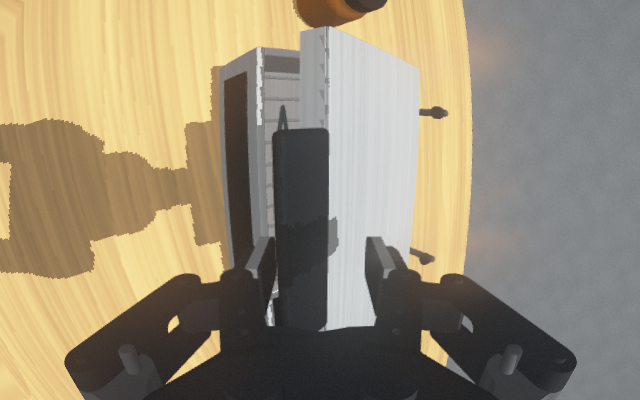

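View pics/s8.png

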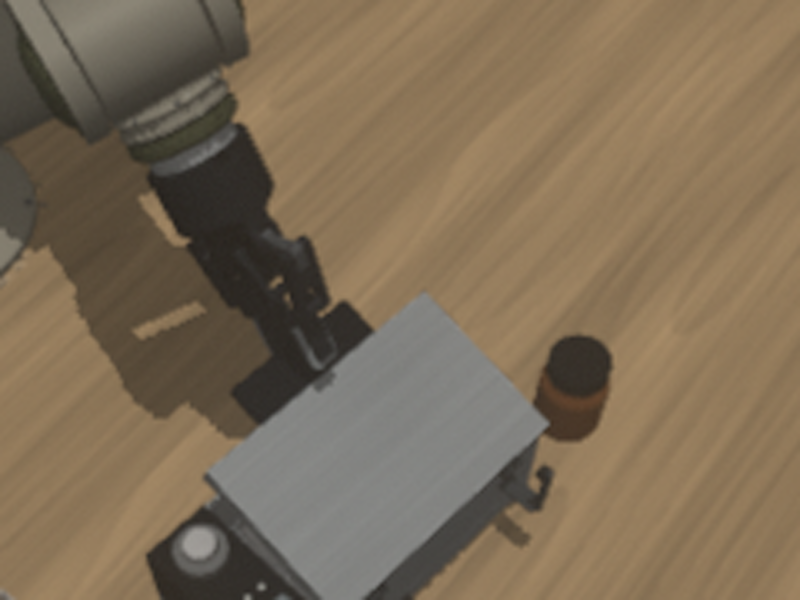

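Emit:
apply_moves([
  {"tx": -1, "ty": 0, "tz": -3, "rx": 0, "ry": 0, "rz": 0, "jaw": 0.05},
  {"tx": -3, "ty": 1, "tz": -7, "rx": 0, "ry": 0, "rz": 0, "jaw": 0.05},
  {"tx": -5, "ty": 1, "tz": -12, "rx": 0, "ry": 0, "rz": 0, "jaw": 0.05},
  {"tx": -7, "ty": 1, "tz": -17, "rx": 0, "ry": 0, "rz": 0, "jaw": 0.05},
  {"tx": -9, "ty": 1, "tz": -21, "rx": 0, "ry": 0, "rz": 0, "jaw": 0.05},
  {"tx": -10, "ty": 1, "tz": -26, "rx": 0, "ry": 0, "rz": 0, "jaw": 0.05},
  {"tx": -12, "ty": 2, "tz": -31, "rx": 0, "ry": 0, "rz": 0, "jaw": 0.05},
  {"tx": -13, "ty": 2, "tz": -36, "rx": 0, "ry": 0, "rz": 0, "jaw": 0.05},
])

```text
time_s: 8.65
position: [0.472, 0.0089, 0.1343]
tool_rot: [[0.126, 0.814, 0.566], [0.992, -0.104, -0.072], [0.001, 0.571, -0.821]]
ft_force: [-0.5, 0.4, -2.1]
grip_width: 0.0449
```

```bash
python3 st.py wrist w9;python3 st.py scene s9 220 60 460 240
```

```text
8.65 q [-16.2  12.  119.6  20.5  14.9 -27.2] p [0.472  0.0089 0.1343] R [[0.126, 0.814, 0.566], [0.992, -0.104, -0.072], [0.001, 0.571, -0.821]] F [-0.5  0.4 -2.1] g 0.0449
8.7 q [-16.3  12.  119.7  20.5  14.8 -27.3] p [0.4716 0.009  0.1336] R [[0.126, 0.815, 0.565], [0.992, -0.104, -0.071], [0.001, 0.57, -0.822]] F [-0.2 -0.  -3.1] g 0.0448
```

View pics/w9.png

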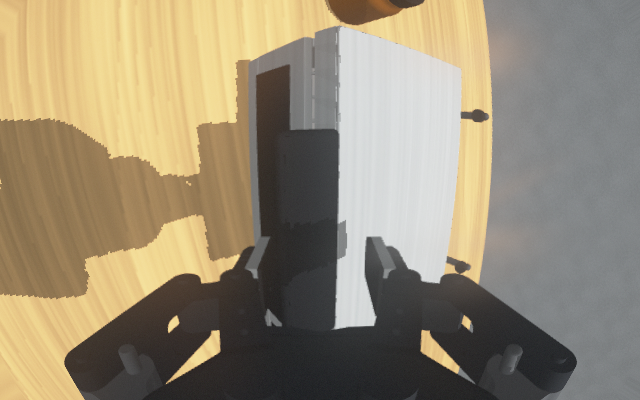

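View pics/s9.png

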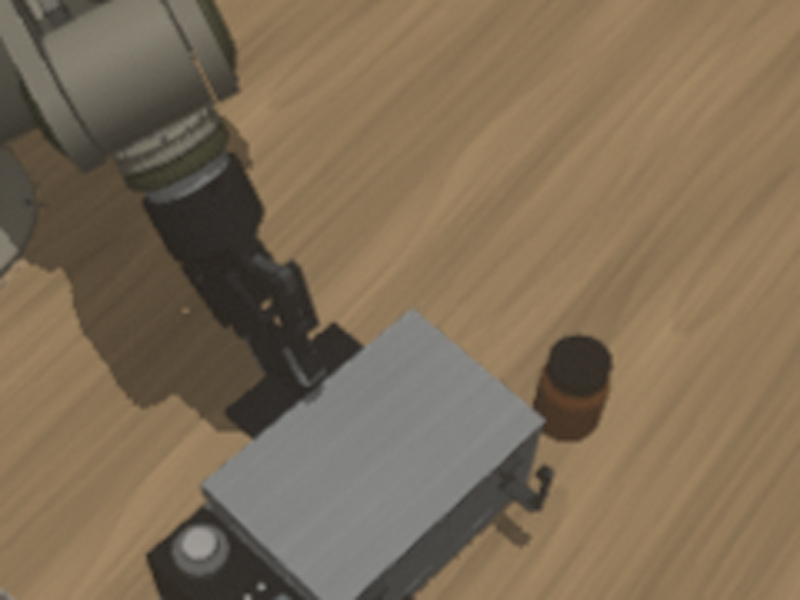

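q5 is down to 14.8° and its limit is 10°, so I'll ease the tilt back as I lower the last stretch.

Emit:
apply_moves([
  {"tx": -1, "ty": 0, "tz": -3, "rx": 0.003, "ry": 0.02, "rz": 0, "jaw": 0.05},
  {"tx": -2, "ty": 0, "tz": -6, "rx": 0.005, "ry": 0.04, "rz": 0, "jaw": 0.05},
  {"tx": -3, "ty": 0, "tz": -9, "rx": 0.008, "ry": 0.06, "rz": 0, "jaw": 0.05},
  {"tx": -3, "ty": 0, "tz": -12, "rx": 0.01, "ry": 0.08, "rz": 0, "jaw": 0.05},
  {"tx": -4, "ty": 0, "tz": -15, "rx": 0.013, "ry": 0.1, "rz": 0, "jaw": 0.05},
  {"tx": -5, "ty": 1, "tz": -18, "rx": 0.014, "ry": 0.11, "rz": 0, "jaw": 0.05},
  {"tx": -5, "ty": 1, "tz": -21, "rx": 0.015, "ry": 0.12, "rz": 0, "jaw": 0.05},
])

```text
time_s: 9.45
position: [0.4666, 0.0101, 0.1126]
tool_rot: [[0.126, 0.878, 0.462], [0.992, -0.112, -0.058], [0.001, 0.465, -0.885]]
ft_force: [0.7, -0.1, 0.2]
grip_width: 0.0451
```

```bash
python3 st.py wrist w10;python3 st.py scene s10 220 60 460 240
```

```text
9.45 q [-15.6  14.4 117.1  10.8  21.3 -17.4] p [0.4666 0.0101 0.1126] R [[0.126, 0.878, 0.462], [0.992, -0.112, -0.058], [0.001, 0.465, -0.885]] F [ 0.7 -0.1  0.2] g 0.0451
9.5 q [-15.6  14.5 117.1  10.8  21.3 -17.4] p [0.4667 0.01   0.1123] R [[0.126, 0.878, 0.461], [0.992, -0.112, -0.058], [0.001, 0.465, -0.885]] F [ 0.2 -0.5 -0.8] g 0.0448
```

View pics/w10.png

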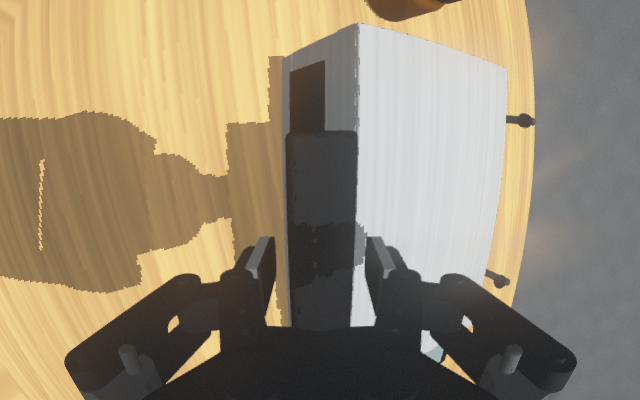

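View pics/s10.png

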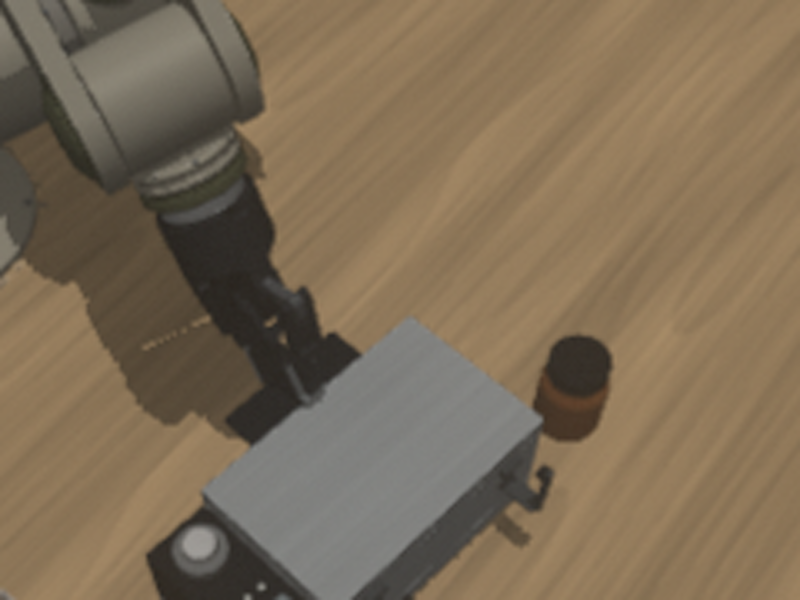

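In the wrist view the front finger (column 272) now has a gap to the lip edge (288), and the force is near zero. I'll check the lid angle by projection.

```bash
python3 - <<'E'
from path import *
def wproj(K,T,P):
    c=(P-T[:3,3])@T[:3,:3];x,y,z=c[:,0],-c[:,1],-c[:,2];r=np.hypot(x,y);t=np.arctan2(r,z)
    return np.c_[K[0,2]+K[0,0]*t*x/r,K[1,2]+K[0,0]*t*y/r]
w=np.load('last_w10.npz');s=np.load('last_s10.npz')
for th in (0,.05,.1):
    Q=[box(p,lidp(th,.142,.02,.144))[0],box(p,lidp(th,.177,.02,.09))[0],box(p,lidp(th,.142,.02,-.084))[0]]
    print(th,wproj(w['K'],w['T'],np.array(Q)).round(1).tolist(),((proj(s['K'],s['T'],np.array(Q))-[220,60])*3.333).round(0).tolist())
E
```

```text
0 [[358.0, 21.4], [288.7, 133.6], [345.5, 393.7]] [[408.0, 315.0], [330.0, 329.0], [199.0, 490.0]]
0.05 [[368.9, 18.2], [300.0, 134.3], [352.3, 399.5]] [[409.0, 310.0], [331.0, 323.0], [199.0, 486.0]]
0.1 [[381.1, 15.2], [313.7, 135.2], [359.7, 405.1]] [[411.0, 306.0], [332.0, 318.0], [199.0, 483.0]]
```

Comparing observed with predicted corners gives (360,24) against (358,21) and (288,131) against (289,134) for 0 rad, so the lid is shut. I'll back out along the tool axis, then move to above the button.

Emit:
apply_moves([
  {"tx": -7, "ty": 1, "tz": 13, "rx": 0, "ry": 0, "rz": 0, "jaw": 0.05},
  {"tx": -14, "ty": 2, "tz": 27, "rx": 0, "ry": 0, "rz": 0, "jaw": 0.05},
  {"tx": -23, "ty": 3, "tz": 44, "rx": 0, "ry": 0, "rz": 0, "jaw": 0.05},
  {"tx": -35, "ty": 4, "tz": 70, "rx": 0, "ry": 0, "rz": 0, "jaw": 0.05},
  {"tx": -35, "ty": 0, "tz": 100, "rx": 0.015, "ry": 0.12, "rz": 0, "jaw": 0.05},
  {"tx": -25, "ty": -20, "tz": 120, "rx": 0.03, "ry": 0.24, "rz": 0, "jaw": -1},
  {"tx": -10, "ty": -50, "tz": 130, "rx": 0.045, "ry": 0.36, "rz": 0, "jaw": -1},
  {"tx": 5, "ty": -85, "tz": 130, "rx": 0.0605, "ry": 0.476, "rz": 0, "jaw": -1},
  {"tx": 20, "ty": -120, "tz": 125, "rx": 0.0605, "ry": 0.476, "rz": 0, "jaw": -1},
  {"tx": 33, "ty": -151, "tz": 110, "rx": 0.0605, "ry": 0.476, "rz": 0, "jaw": -1},
  {"tx": 33, "ty": -151, "tz": 90, "rx": 0.0605, "ry": 0.476, "rz": 0, "jaw": -1},
  {"tx": 33, "ty": -151, "tz": 80, "rx": 0.0605, "ry": 0.476, "rz": 0, "jaw": -1},
])

```text
time_s: 10.75
position: [0.4992, -0.1413, 0.1906]
tool_rot: [[0.128, 0.992, 0.002], [0.992, -0.128, 0.002], [0.002, 0.002, -1.0]]
ft_force: [0.0, 0.7, 0.5]
grip_width: 0.0001
```

```bash
python3 st.py wrist w11;python3 st.py scene s11 220 140 420 290
```

```text
10.75 q [-29.   20.7  83.3   0.1  76.  -21.7] p [ 0.4992 -0.1413  0.1906] R [[0.128, 0.992, 0.002], [0.992, -0.128, 0.002], [0.002, 0.002, -1.0]] F [0.  0.7 0.5] g 0.0001
10.8 q [-28.9  20.7  83.4   0.1  76.  -21.7] p [ 0.4988 -0.1405  0.1899] R [[0.127, 0.992, 0.001], [0.992, -0.127, 0.002], [0.002, 0.0, -1.0]] F [ 0.2  0.8 -1.6] g 0.0003
```

View pics/w11.png

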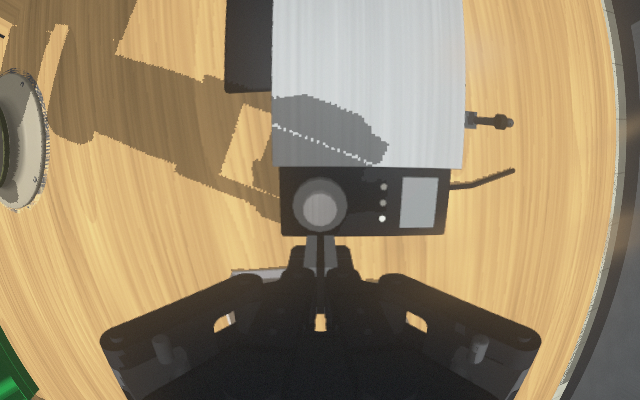

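View pics/s11.png

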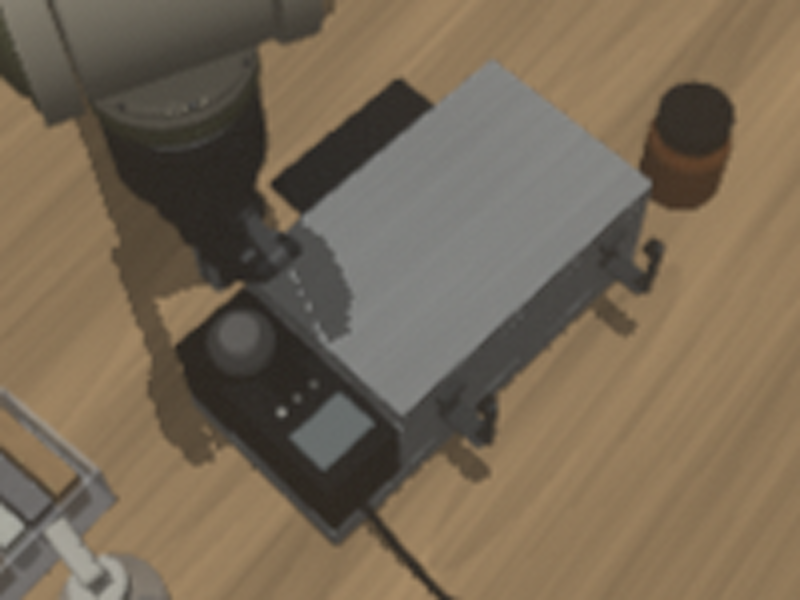

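The lid sits flat and shut, and the button is at (320,209) in the wrist view. I'll turn that into a position.

```bash
python3 - <<'E'
from h import *
def ray(f,u,v,z):
    w=np.load(f);K,T=w['K'],w['T'];x,y=u-K[0,2],v-K[1,2];r=np.hypot(x,y);t=r/K[0,0]
    d=T[:3,:3]@np.array([np.sin(t)*x/r,-np.sin(t)*y/r,-np.cos(t)]);return T[:3,3]+d*(z-T[2,3])/d[2]
print([ray('last_w11.npz',320,209.5,z).round(4).tolist() for z in (.115,.119,.123)])
# second place: w2 (triangulate)
from scipy.optimize import least_squares
c=[('last_w11.npz',320,209.5),('last_w2.npz',335+85.5/3-.5,75+552.5/3-.5)]
o=least_squares(lambda z:ray(*c[0],z[0])-ray(*c[1],z[0]),[.119]);print(o.x,o.fun*1000)
E
```

```text
[[0.5004, -0.1416, 0.115], [0.5005, -0.1404, 0.119], [0.5006, -0.1392, 0.123]]
[0.1192006] [ 1.95931746e-01  1.23845847e-01 -2.77555756e-14]
```

Both wrist positions and the fit agree on a button top at (0.5005, −0.1404, 0.119). I'll press in steps.

Emit:
apply_moves([
  {"tx": 2, "ty": 0, "tz": -30, "rx": 0, "ry": 0, "rz": 0, "jaw": -1},
  {"tx": 2, "ty": 0, "tz": -55, "rx": 0, "ry": 0, "rz": 0, "jaw": -1},
  {"tx": 2, "ty": 0, "tz": -67, "rx": 0, "ry": 0, "rz": 0, "jaw": -1},
  {"tx": 2, "ty": 0, "tz": -71, "rx": 0, "ry": 0, "rz": 0, "jaw": -1},
  {"tx": 2, "ty": 0, "tz": -74, "rx": 0, "ry": 0, "rz": 0, "jaw": -1},
  {"tx": 2, "ty": 0, "tz": -75, "rx": 0, "ry": 0, "rz": 0, "jaw": -1},
  {"tx": 2, "ty": 0, "tz": -75, "rx": 0, "ry": 0, "rz": 0, "jaw": -1},
])

```text
time_s: 11.55
position: [0.5014, -0.1401, 0.1173]
tool_rot: [[0.126, 0.992, 0.003], [0.992, -0.126, 0.001], [0.002, 0.003, -1.0]]
ft_force: [0.2, 1.1, 3.0]
grip_width: 0.0001
```

```bash
python3 st.py scene s12 220 140 420 290; python3 st.py
```

```text
11.55 q [-28.7  25.5  89.3   0.2  65.2 -21.6] p [ 0.5014 -0.1401  0.1173] R [[0.126, 0.992, 0.003], [0.992, -0.126, 0.001], [0.002, 0.003, -1.0]] F [0.2 1.1 3. ] g 0.0001
11.6 q [-28.7  25.5  89.3   0.2  65.1 -21.6] p [ 0.5014 -0.1402  0.1172] R [[0.126, 0.992, 0.003], [0.992, -0.126, 0.001], [0.002, 0.003, -1.0]] F [-1.2  3.2  5.1] g 0.0001
```

View pics/s12.png

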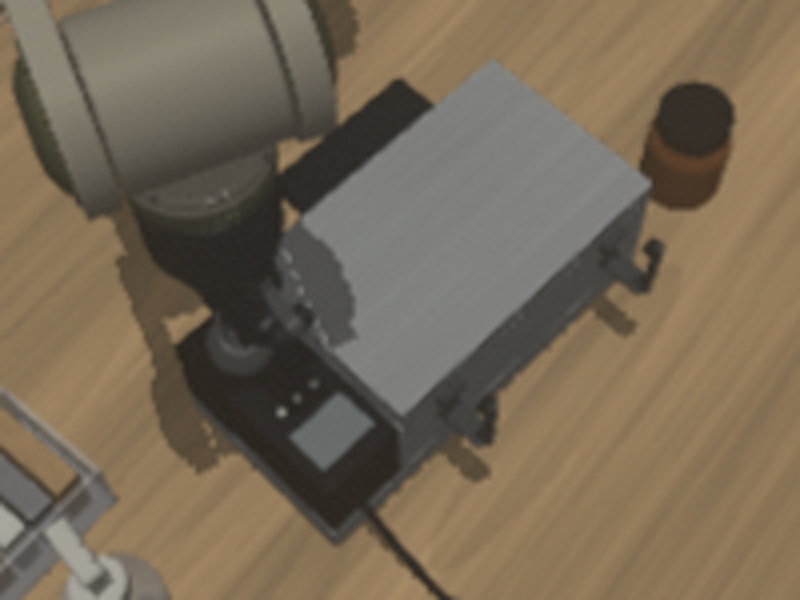

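The finger is on the button with only about 3–5 N of noisy force, so I'll press further until it bottoms out.

Emit:
apply_moves([
  {"tx": 0, "ty": 0, "tz": -3, "rx": 0, "ry": 0, "rz": 0, "jaw": -1},
  {"tx": 0, "ty": 0, "tz": -5, "rx": 0, "ry": 0, "rz": 0, "jaw": -1},
  {"tx": 0, "ty": 0, "tz": -5, "rx": 0, "ry": 0, "rz": 0, "jaw": -1},
])

```text
time_s: 11.9
position: [0.5017, -0.1404, 0.1147]
tool_rot: [[0.126, 0.992, 0.006], [0.992, -0.126, -0.0], [0.0, 0.006, -1.0]]
ft_force: [-7.3, 3.6, 24.3]
grip_width: -0.0003
```

The force is now 24 N, well past the 5 N spring, so it is on a stop. I'll check in the image that this is the button's own stop and not the collar.

```bash
python3 st.py scene s13 240 190 320 250; python3 st.py wrist w13 240 130 400 250
```

```text
11.9 q [-28.7  25.6  89.5   0.2  64.6 -21.6] p [ 0.5017 -0.1404  0.1147] R [[0.126, 0.992, 0.006], [0.992, -0.126, -0.0], [0.0, 0.006, -1.0]] F [-7.3  3.6 24.3] g -0.0003
11.95 q [-28.7  25.6  89.5   0.2  64.6 -21.6] p [ 0.5017 -0.1404  0.1147] R [[0.126, 0.992, 0.006], [0.992, -0.126, -0.0], [0.0, 0.006, -1.0]] F [-8.5  4.1 25.8] g 0.0001
```

View pics/s13.png

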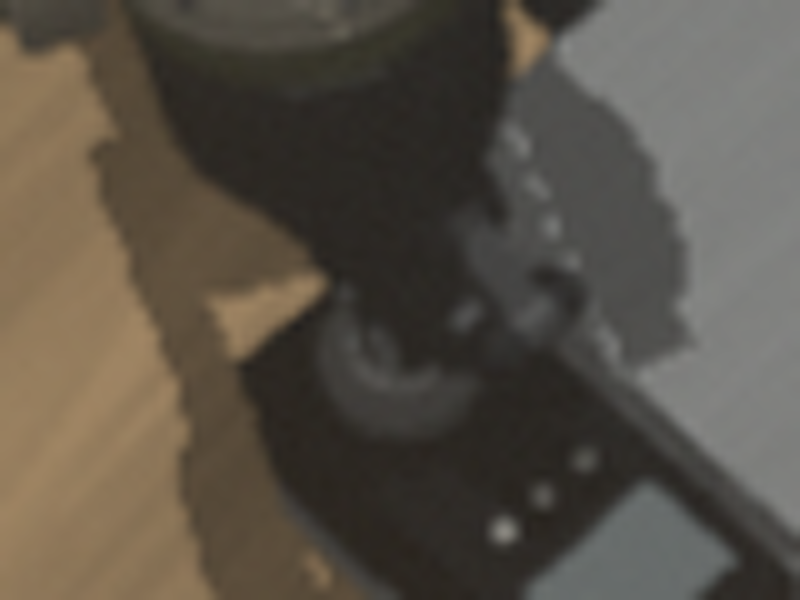

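View pics/w13.png

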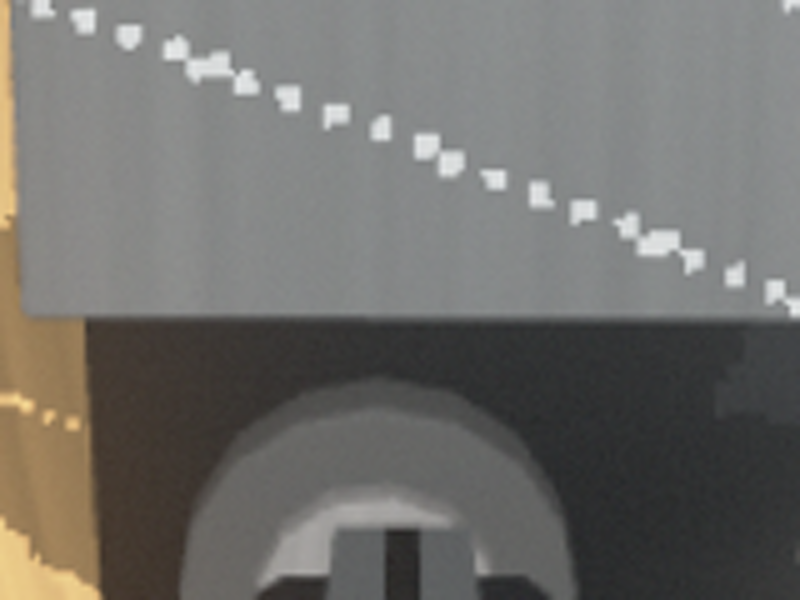

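The fingertips sit on the cap inside the collar ring. One small extra push will confirm the hard stop, then I'll release.

Emit:
apply_moves([
  {"tx": 1, "ty": 0, "tz": -4, "rx": 0, "ry": 0, "rz": 0, "jaw": -1},
  {"tx": 1, "ty": 0, "tz": -4, "rx": 0, "ry": 0, "rz": 0, "jaw": -1},
])

```text
time_s: 12.2
position: [0.5019, -0.1404, 0.1144]
tool_rot: [[0.125, 0.992, 0.006], [0.992, -0.125, -0.002], [-0.001, 0.006, -1.0]]
ft_force: [-16.1, 5.6, 40.7]
grip_width: -0.0004
```

It is a hard stop: 41 N for 0.3 mm of extra travel. I'll release slowly to see the spring travel.

Emit:
apply_moves([
  {"tx": 0, "ty": 0, "tz": 2, "rx": 0, "ry": 0, "rz": 0, "jaw": -1},
  {"tx": 0, "ty": 0, "tz": 3, "rx": 0, "ry": 0, "rz": 0, "jaw": -1},
  {"tx": 0, "ty": 0, "tz": 3, "rx": 0, "ry": 0, "rz": 0, "jaw": -1},
])

```text
time_s: 12.5
position: [0.502, -0.1406, 0.1176]
tool_rot: [[0.125, 0.992, 0.007], [0.992, -0.125, -0.003], [-0.002, 0.007, -1.0]]
ft_force: [-0.4, 0.6, 4.0]
grip_width: 0.0002
```

```bash
python3 st.py; python3 - <<'E'
from rig import env
import numpy as np
f=[]
for i in range(6):
    env.get_image("top"); f.append(env.observe()['ft_force'])
print(np.mean(f,0),np.std(f,0),env.observe()['position'])
E
```

```text
12.5 q [-28.7  25.4  89.3   0.   64.9 -21.5] p [ 0.502  -0.1406  0.1176] R [[0.125, 0.992, 0.007], [0.992, -0.125, -0.003], [-0.002, 0.007, -1.0]] F [-0.4  0.6  4. ] g 0.0002
[-0.7472119   0.30674879  3.52972461] [0.3743306  0.77873086 0.26152398] [ 0.50201745 -0.14052897  0.11719209]
```

At 3 mm up the cap still pushes back with 3.5 N, so the spring travel is confirmed. I'll lift off.

Emit:
apply_moves([
  {"tx": 0, "ty": 0, "tz": 5, "rx": 0, "ry": 0, "rz": 0, "jaw": -1},
  {"tx": 0, "ty": 0, "tz": 25, "rx": 0, "ry": 0, "rz": 0, "jaw": -1},
  {"tx": -10, "ty": 0, "tz": 65, "rx": 0, "ry": 0, "rz": 0, "jaw": -1},
  {"tx": -50, "ty": 10, "tz": 105, "rx": 0, "ry": 0, "rz": 0, "jaw": -1},
  {"tx": -90, "ty": 20, "tz": 135, "rx": 0, "ry": 0, "rz": 0, "jaw": -1},
  {"tx": -120, "ty": 30, "tz": 150, "rx": 0, "ry": 0, "rz": 0, "jaw": -1},
  {"tx": -120, "ty": 30, "tz": 150, "rx": 0, "ry": 0, "rz": 0, "jaw": -1},
  {"tx": -120, "ty": 30, "tz": 150, "rx": 0, "ry": 0, "rz": 0, "jaw": -1},
])

```text
time_s: 13.6
position: [0.3819, -0.1106, 0.2676]
tool_rot: [[0.126, 0.992, 0.007], [0.992, -0.126, -0.003], [-0.002, 0.008, -1.0]]
ft_force: [0.0, 0.1, 0.5]
grip_width: -0.0001
```

```bash
python3 st.py top t14 ; python3 st.py scene s14 160 140 420 320; python3 st.py wrist w14
```

```text
13.6 q [-33.4   4.3  92.    0.1  83.3 -26.2] p [ 0.3819 -0.1106  0.2676] R [[0.126, 0.992, 0.007], [0.992, -0.126, -0.003], [-0.002, 0.008, -1.0]] F [0.  0.1 0.5] g -0.0001
13.65 q [-33.4   4.4  91.9   0.1  83.3 -26.2] p [ 0.3823 -0.1107  0.267 ] R [[0.125, 0.992, 0.006], [0.992, -0.125, -0.002], [-0.002, 0.006, -1.0]] F [ 0.2 -0.6 -0.3] g 0.0001
13.7 q [-33.4   4.5  91.9   0.1  83.3 -26.2] p [ 0.3825 -0.1108  0.2666] R [[0.125, 0.992, 0.005], [0.992, -0.125, -0.002], [-0.001, 0.005, -1.0]] F [ 0.1 -0.7 -0.1] g -0.0001
```

View pics/t14.png

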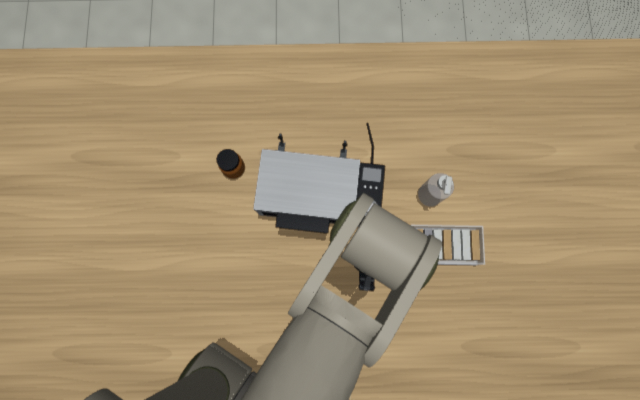

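View pics/s14.png

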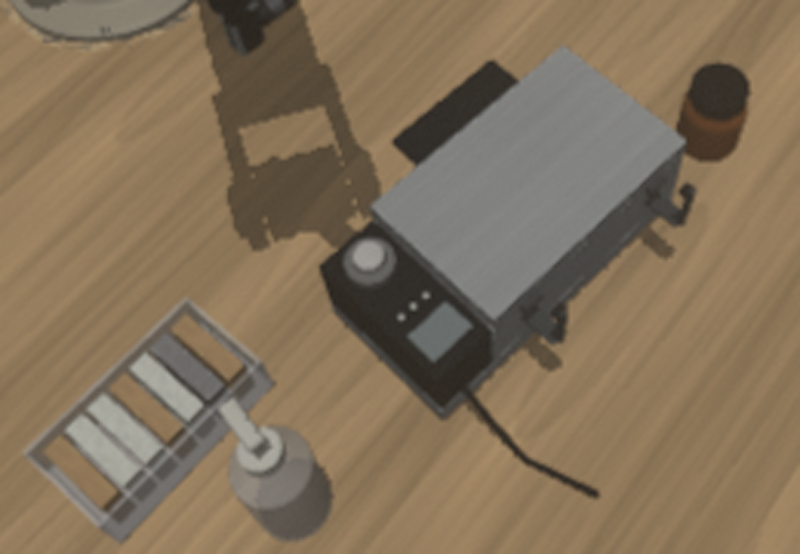

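View pics/w14.png

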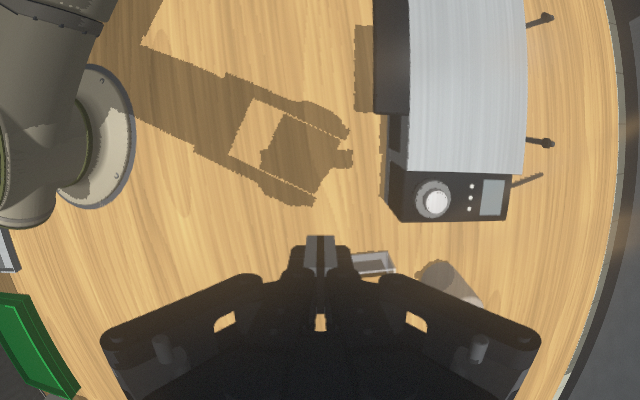

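The lid is level and shut, and the button cap is up (scene crop, 368,255). In the top view the jar (230,163), the pump (440,186) and the bin are where they started. The arm is clear of everything, so I'm handing in.

```bash
python3 -c "
from rig import env
print(env.close_job())"
```

```text
the job is handed in; nothing more can be done
None
```

The lid is shut, the start button was pressed right down and came back up, and the job is handed in at about 13.7 s of the 58 s allowed. The hand-in reports no verdict, so the results below are from my own checks.

**Lid:** I held the grip lip loosely between the open fingers and carried it past upright. I lowered it with the front finger underneath at about 0.3–0.4 rad/s. Between my checks it tipped once from the rear finger onto the front one, at roughly 0.65 rad or above, which is outside the last 20 degrees. After shutting, the lid corners in the wrist picture lay within about 3 pixels of where they should be at 0 rad.

**Button:** The press reached a hard stop, with 41 N measured at the wrist. On release, the cap still pushed back with about 3.5 N at 3 mm up, so the spring travel was real. The last pictures show the cap raised.

**Bystanders:** The jar, pump bottle and bin look unmoved in the top view. The arm partly hides the bin there, but the scene view shows all of it standing. The arm ended clear, with about 0 N on the wrist.

**Disagreements:**
- The box fit left errors of up to about 2.5 pixels.
- The cameras put the button top at 0.119 m; the hard stop at 0.1144 m implies about 0.120 m.
- The first move call was refused because its rows lacked some keys; nothing moved.

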